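# Fetch the ink tin from behind the solution bottles

## Task

I need the flat ink tin that is hemmed in among the bottle, the can and the jar in the wooden caddy. First move those three out of the way, all of them, to stand on the white enamel tray; then stand the tin in the middle of the cork mat on the litho stone; finally put the bottle, the can and the jar back in the caddy, each on the spot where it stood. Keep everything upright, set things down rather than dropping them, and leave the brush pot, the paint box and the loose brush where they are.

Things in the scene. Friction and masses are not known exactly. Their poses are not given: they have to be found in the camera images.
- bottle: Amber glass bottle with a paper label, narrow neck and small red screw cap; loose, about 250 g. Round body 54 mm in diameter with straight sides up to 82 mm, then a shoulder; cap 26 mm wide, top at 110 mm. Origin: centre of the underside, z up. Starts on any of the caddy's three outer spots.
- can: Flat-sided rectangular aluminium solvent can with paper label and a small black cap; loose, about 300 g. 44 mm along its x, 64 mm along its y, sides 88 mm high; cap 24 mm wide, 14 mm off centre towards +y, top at 102 mm. Origin: centre of the underside, z up. Starts on any of the caddy's three outer spots, x within 15 degrees of the caddy's x.
- jar: Wide round glass jar with a grey filling and a white lid; loose, about 280 g. 64 mm in diameter with straight sides up to 80 mm; lid 65 mm in diameter from 80 to 95 mm. Origin: centre of the underside, z up. Starts on any of the caddy's three outer spots.
- tin: Low flat round ink tin of bare steel; loose, about 200 g. 60 mm in diameter, side 34 mm high, a 51 mm lid disc on it up to 36 mm. Origin: centre of the underside, z up. Starts on the caddy's middle spot, with the three taller things so close around it that the gripper's body cannot come down to it until they are gone.
- caddy: Fixed shallow open wooden caddy. Origin: on the bench under the tin's spot; inside x -125 to 70, y -120 to 120 mm. Floor 6 mm above the bench, walls 6 mm thick, 14 mm high (far +x wall 32). Dark rings 74 mm across mark the spots: tin (0, 0), others (-80, 0), (0, 80), (0, -80) mm in its frame; things start within 5 mm of a ring's centre.
- drip_tray: Fixed shallow white enamel tray, empty: the side area. 160 mm (x) by 268 mm (y) outside, 152 by 260 mm inside; floor 4 mm above the bench, rim 4 mm thick and 11 mm high. Origin: centre of its underside.
- cork_mat: Fixed round cork mat, 90 mm in diameter and 4 mm thick, lying on a fixed pale litho stone (160 mm x 200 mm, 50 mm thick, standing on the bench with its centre within 25 mm of the mat's centre, in x and in y of the stone). Origin: centre of the mat's underside, 50 mm above the bench; its top is 54 mm above the bench.
- brush_pot: Bystander: round terracotta pot with brushes standing in it, 72 mm across, 90 mm high (brushes up to 180 mm). Origin: centre of its underside. Leave alone.
- paint_box: Bystander: open flat dark metal paint box with pans, 76 mm x 136 mm, 14 mm high. Origin: centre of its underside. Leave alone.
- brush: Bystander: loose brush 200 mm long lying on the bench beyond the work, between brush pot and paint box, its length along its own x (about the world's y). Origin: on the bench under its middle. Leave alone.
There are look-alikes about, which are no part of the job. Leave any turquoise look-alike of the jar alone.

How it is judged (in metres and radians):
On the way, in this order (a step that is already met when the one before it is completed fails the run):
1. the bottle, the can and the jar all stand upright, let go, on the white enamel tray (x of bottle in the frame of drip_tray between -0.065 and 0.065 m and y of bottle in the frame of drip_tray between -0.12 and 0.12 m and z of each of bottle, can, jar in the frame of drip_tray below 0.01 m and contact force between each of bottle, can, jar and the fingers below 0.05 N and linear speed of each of bottle, can, jar below 0.03 m/s and angle between each of bottle, can, jar's own z axis and vertical below 0.1 rad and x of can in the frame of drip_tray between -0.065 and 0.065 m and y of can in the frame of drip_tray between -0.12 and 0.12 m and x of jar in the frame of drip_tray between -0.065 and 0.065 m and y of jar in the frame of drip_tray between -0.12 and 0.12 m), for 0.2 s.
2. the tin stands, let go, in the middle of the cork mat on the stone (within 15 mm) (horizontal distance between tin and cork_mat below 0.015 m and z of tin in the frame of cork_mat between 0 and 0.009 m and linear speed of tin below 0.03 m/s and angle between tin's own z axis and vertical below 0.1 rad and contact force between tin and the fingers below 0.05 N), for 0.2 s.
At the end, for the whole second after the job is handed in: The tin stands upright on the cork mat, its centre within 15 mm of the mat's; the bottle, the can and the jar stand upright in the caddy, each within 15 mm of where it stood at the start; all are let go and at rest (horizontal distance between tin and cork_mat below 0.015 m and z of tin in the frame of cork_mat between 0 and 0.009 m and linear speed of each of tin, bottle, can, jar below 0.03 m/s and angle between each of tin, bottle, can, jar's own z axis and vertical below 0.1 rad and distance of each of bottle, can, jar from where it was at the start of the episode below 0.015 m); the robot touches nothing.
It fails at once if the bottle, can, jar or tin is tipped over (more than 35 degrees) (angle between any of bottle, can, jar, tin's own z axis and vertical above 0.6 rad).
It fails at once if the bottle, can, jar or tin is dropped or thrown (faster than 0.6 m/s while out of the fingers) ((contact force between bottle and the fingers below 0.01 N and linear speed of bottle above 0.6 m/s) or (contact force between can and the fingers below 0.01 N and linear speed of can above 0.6 m/s) or (contact force between jar and the fingers below 0.01 N and linear speed of jar above 0.6 m/s) or (contact force between tin and the fingers below 0.01 N and linear speed of tin above 0.6 m/s)).
It fails at once if the brush pot, the paint box or the loose brush is moved more than 25 mm (distance of any of brush_pot, paint_box, brush from where it was at the start of the episode above 0.025 m).
It also fails if it takes over 144 s, if anything falls off the work surface, if the arm or the gripper's body presses on something with over 40 N, if the wrist force passes 120 N, or if a joint passes its speed limit or range.

## Robot

A 7-joint arm with a two-finger parallel gripper is mounted at the origin on the work surface. World frame = base frame: x ahead of the robot, y to its left, z up, the work surface at z = 0. Lengths are in m, angles in degrees, forces in N, time in s.
With the tool pointing down it reaches from about 0.4 to 0.9 m from the base axis. Payload 5.6 kg.
Tool frame: the origin (TCP) lies midway between the tips of the shut fingers; the grasp point (between the pads) lies 19 mm behind it; z points along the fingers, y is the line along which they close (so a half turn about z gives the same grasp; the last joint's range is limited). The gripper opens to 92 mm and grips with 3 to 60 N. Pads are 20 mm wide; open, the fingers measure 128 mm over their backs; the gripper's body (75 mm by 189 mm) begins 69 mm behind the grasp point.
Start: joints at [61.421, 26.786, -0.665, 91.828, 0.344, 61.387, -3.226], TCP at [0.286, -0.584, 0.215] pointing down, gripper open.
Joint ranges: [-144.91, 144.91], [-17.63, 115.5], [-89.93, 88.59], [15.96, 139.68], [-74.01, 254.01], [8.47, 105.57], [-167.45, 167.45]. Speed limits (degrees/s): [147.25, 147.25, 180, 180, 180, 180, 180].

## Interface

Orientations are given as [roll, pitch, yaw] about the fixed x, y, z axes, in that order (R = Rz(yaw) Ry(pitch) Rx(roll)).
In Python, from bench import r, eoat, grab_frame, ticket, telemetry gives the robot as it stands. Calls block until the motion is done:
- r.movep(position, orientation): joint-space move of the TCP to a pose.
- r.move_l(position, orientation=None, max_speed=0.15, f_stop=None): straight line of the TCP; orientation=None keeps the orientation; max_speed is the mean speed in m/s. With f_stop (N) it stops when the force on the tool has changed by that much, and returns True; else False.
- r.goto_joints(angles): joint-space move.
- eoat.gripper_to(opening): finger opening in m; the grip force is fixed at half the most; returns when the fingers have stopped.
- r.wait(seconds).
- r.solve_ik(position, orientation): joint angles nearest the present ones, or None.
- grab_frame(name): name is "scene" or "top"; returns a dict with "frame" (384x512x3 uint8, blue, green, red), "fx", "fy", "cx", "cy" (pixels), "origin" and "rotation" of the camera in the world. Camera axes: x right, y down, z forward; pixel columns grow to the right and rows downward; lengths in m; the calibration is good to about 2 mm. A picture is of the moment at which its call begins. There is no depth.
A pose or a line that the arm cannot do raises r.Unreachable and nothing moves.
- ticket.close_job(): hands the job in; it is judged then, once.
Readings, each from a call of its own:
- telemetry.current_t(): time.
- telemetry.current_qpos(): joint angles.
- telemetry.current_joint_vel(): joint speeds.
- telemetry.current_joint_efforts(): joint torques, N m.
- telemetry.current_tcp_pos(): TCP position.
- telemetry.current_tcp_rot(): TCP orientation.
- telemetry.current_ft_force(): force on the tool from outside, world axes, zero at the start.
- telemetry.current_torque(): the same for the moment, N m.
- telemetry.current_grip_width(): finger opening in m.
- telemetry.current_finger_force(): force on a finger pad.
Only numpy, scipy, OpenCV 4.12 (cv2) and the standard library are available. Lean on these libraries where they do the work, as an engineer would, in place of code of your own. Each camera call takes 0.05 s, during which the arm holds its last target. There are 200 camera calls.

## Working session

There is one attempt and no reset: what is moved stays moved. The work goes in short steps, each a Python script; the robot and the scene stay as the last script left them, time stands still between calls to the robot, and variables do not carry over. Pictures are saved under pics/ and viewed, at most 14 in all, crops included, and the job is handed in when it is done.

```bash
ls; mkdir -p pics
python3 - <<'E'
from bench import *
import cv2
for n in("scene","top"):
    f=grab_frame(n); cv2.imwrite(f"pics/{n}0.png",f["frame"]); print(n,f["fx"],f["fy"],f["cx"],f["cy"],f["origin"],f["rotation"])
print(telemetry.current_t(),telemetry.current_tcp_rot())
E
```

```text
pics
scene 347.309428284908 347.309428284908 251.8491001844474 192.07610688710636 [ 1.31440471 -0.44056452  0.60522015] [-121.96118289   -1.48178239   61.60104597]
top 377.28006898838623 377.28006898838623 254.11814368768646 192.27520581312396 [ 0.49762595 -0.01553738  1.03461661] [-177.31956096    0.98292775  -90.95976081]
0.1 [-1.79906563e+02  6.95890509e-03  2.61123902e+01]
```

View pics/top0.png

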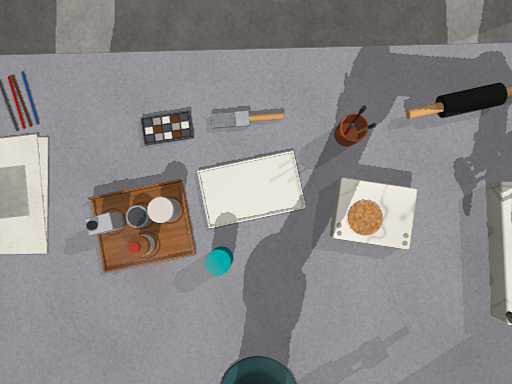

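View pics/scene0.png

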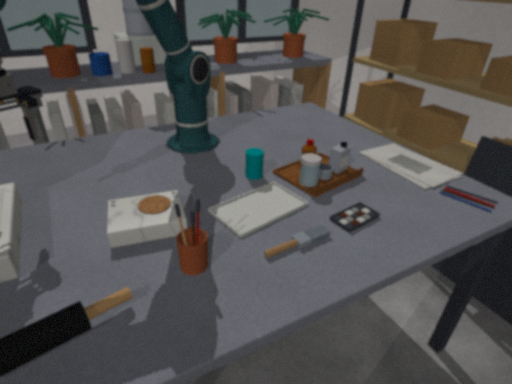

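Top view: the caddy is around (145,225). It holds the can at about (105,224), the tin at (137,216), the white-lidded jar at (163,210) and the red-capped bottle at (140,246). The tray is at (251,189), the mat at (365,217), and the turquoise look-alike jar at (219,262), which I'll leave alone. Candidates for the jar are the white-lidded one at (163,210) and the turquoise one at (219,262). Only the first has a white lid and stands in the caddy. I'll confirm with a crop.

Run:
```python
import cv2
a=cv2.imread("pics/top0.png")[170:280,75:235]
cv2.imwrite("pics/crop.png",cv2.resize(a,None,fx=5,fy=5,interpolation=cv2.INTER_CUBIC))
a=cv2.imread("pics/top0.png")[140:260,190:430]
cv2.imwrite("pics/crop2.png",cv2.resize(a,None,fx=3.3,fy=3.3,interpolation=cv2.INTER_CUBIC))
```

```text
(no output)
```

View pics/crop.png

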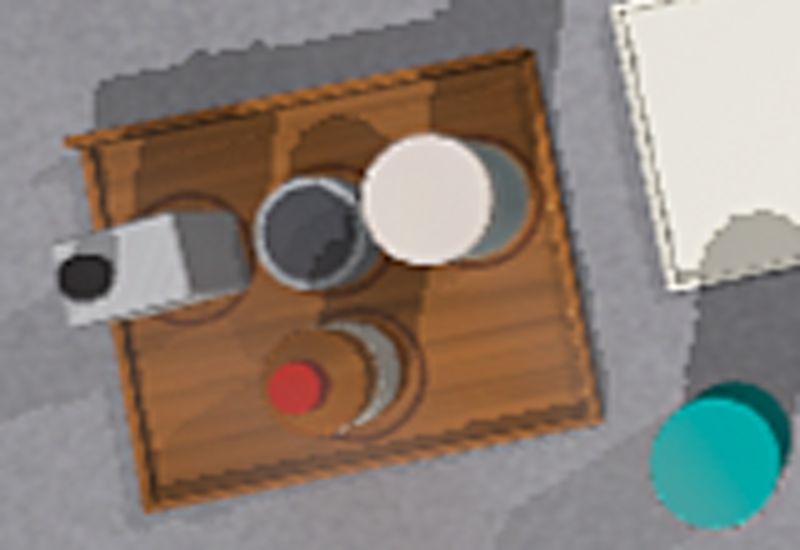

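View pics/crop2.png

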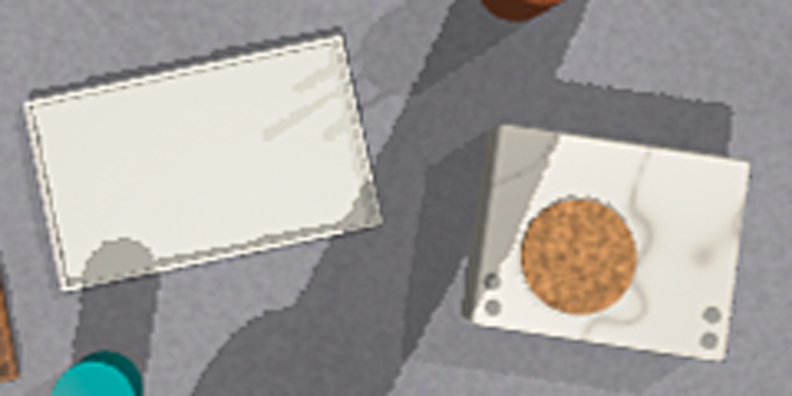

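The crops confirm the white-lidded jar in the caddy at about (160,210). The can's cap points left (towards +y), and the mat is at (365,217). Next I'll turn these pixels into positions and check them against the known sizes.

```bash
cat > util.py <<'E'
import numpy as np, cv2
from scipy.spatial.transform import Rotation as R
def ray(f,uv,z):
    "world point at height z seen at pixel uv"
    d=R.from_euler("xyz",f["rotation"],degrees=True).as_matrix()@np.array([(uv[0]-f["cx"])/f["fx"],(uv[1]-f["cy"])/f["fy"],1])
    o=np.array(f["origin"]); return (o+d*(z-o[2])/d[2])[:2]
E
python3 - <<'E'
from util import *
from bench import grab_frame
np.set_printoptions(precision=4,suppress=True)
f=grab_frame("top")
A=lambda u,v,z: ray(f,((u+.5)/5-.5+75,(v+.5)/5-.5+170),z)
B=lambda u,v,z: ray(f,((u+.5)/3.3-.5+190,(v+.5)/3.3-.5+140),z)
print("jar",A(427,199,.101),"diam",np.linalg.norm(A(362,199,.101)-A(492,199,.101)))
print("bottle",A(297,388,.116),"capdiam",np.linalg.norm(A(267,388,.116)-A(327,388,.116)))
c=[A(53,243,.094),A(178,213,.094),A(192,297,.094),A(72,325,.094)]
print("can c",np.mean(c,0),"cap",A(86,277,.108),"sides",[np.linalg.norm(c[i]-c[(i+1)%4]) for i in range(4)])
d=c[0]-c[1]+c[3]-c[2]; print("can y yaw",np.degrees(np.arctan2(d[1],d[0])))
print("tin",A(311,232,.041),"diam",np.linalg.norm(A(254,232,.04)-A(367,232,.04)))
w=[A(65,143,.032),A(530,50,.032),A(602,422,.014),A(148,512,.014)]
print("caddy",*w,"len",[np.linalg.norm(w[i]-w[(i+1)%4]) for i in range(4)])
d=w[0]-w[1]; y1=np.degrees(np.arctan2(d[1],d[0]));d=w[3]-w[2];print("caddy y dirs",y1,np.degrees(np.arctan2(d[1],d[0])))
t=[B(24,102,.011),B(343,30,.011),B(382,222,.011),B(63,290,.011)]
print("tray",*t,np.mean(t,0),[np.linalg.norm(t[i]-t[(i+1)%4]) for i in range(4)])
d=t[0]-t[1]+t[3]-t[2]; print("tray y dir",np.degrees(np.arctan2(d[1],d[0])))
print("mat",B(579,255,.054),"diam",np.linalg.norm(B(521,255,.054)-B(637,255,.054)))
print("turq",A(715,463,.095))
E
```

```text
jar [0.5031 0.2342] diam 0.06484571941308616
bottle [0.4122 0.2942] capdiam 0.02937894105297868
can c [0.4705 0.3887] cap [0.4675 0.4015] sides [np.float64(0.06461112763000579), np.float64(0.04267639540766354), np.float64(0.061805392793348866), np.float64(0.04225242960591753)]
can y yaw 102.32301208599114
tin [0.4871 0.3119] diam 0.06012689329131139
caddy [0.5368 0.4473] [0.5822 0.1969] [0.382  0.1633] [0.3373 0.4096] len [np.float64(0.25446174783749975), np.float64(0.20304763355880998), np.float64(0.25032094288345486), np.float64(0.20299793160600765)]
caddy y dirs 100.284986619982 100.2765300503678
tray [0.6079 0.1564] [ 0.6628 -0.1084] [ 0.5037 -0.1369] [0.4524 0.1258] [0.5567 0.0092] [np.float64(0.27041894775247666), np.float64(0.1615444065115189), np.float64(0.26765039027797105), np.float64(0.15856814064138616)]
tray y dir 101.38216102771285
mat [ 0.4751 -0.2849] diam 0.09030092831323155
turq [0.3702 0.0932]
```

Every size agrees to within about 3 mm, and the positions match the caddy spots at a yaw of 10.3°. Next I'll write the helpers, check reachability and do the bottle.

```bash
cat >> util.py <<'E'
from bench import r, eoat, grab_frame, ticket, telemetry
CY,TY=10.3,11.4; tray=np.array([.5567,.0092]); HI=.185; G=.035   # G: TCP above the underside
def rot(deg): a=np.radians(deg); return np.array([[np.cos(a),-np.sin(a)],[np.sin(a),np.cos(a)]])
slot=lambda y: tray+rot(TY)@[0,y]
PSI=-90+0.   # placeholder family: closing axis angle a -> yaw a-90 (or a+90)
# name: (xy start, closing-axis angle at start, xy tray, closing-axis angle on tray)
OBJ=dict(bottle=((.411,.295),CY+90,slot(0),TY+90-90),
         can=((.4705,.389),12.3,slot(.08),12.3),
         jar=((.5031,.2342),CY,slot(-.08),TY))
TIN=(.487,.312); MAT=(.4751,-.2849)
def ori(a,flip=False): 
    y=a+90+(180 if flip else 0); return [180,0,(y+180)%360-180]
def pick(xy,o,z,opening=.09):
    r.move_l([*xy,HI],o,max_speed=.3); eoat.gripper_to(opening)
    r.move_l([*xy,z],max_speed=.15); eoat.gripper_to(0.0)
    w=telemetry.current_grip_width(); r.move_l([*xy,HI],max_speed=.15)
    print("grip %.4f after lift %.4f F %.1f"%(w,telemetry.current_grip_width(),telemetry.current_finger_force()))
def place(xy,o,z):
    "z: TCP height at which the underside should touch"
    r.move_l([*xy,HI],o,max_speed=.25); r.move_l([*xy,z+.005],max_speed=.12)
    hit=r.move_l([*xy,z-.003],max_speed=.015,f_stop=3); p=telemetry.current_tcp_pos()
    eoat.gripper_to(.09); r.wait(.2); r.move_l([*xy,HI],max_speed=.2)
    print("placed hit",hit,"tcp z %.4f (expected %.4f) t %.1f"%(p[2],z,telemetry.current_t()))
E
python3 - <<'E'
from util import *
np.set_printoptions(precision=0,suppress=True)
for fl in(False,True):
  for n,(s,a,t,b) in OBJ.items():
    for p,c in((s,a),(t,b)): print(fl,n,ori(c,fl),*[r.solve_ik([*p,z],ori(c,fl)) for z in(HI,.04)])
  for p,z in((TIN,.011),(MAT,.06)): print(fl,"tin",*[r.solve_ik([*p,q],ori(CY,fl)) for q in(HI,z)])
E
```

```text
False bottle [180, 0, -169.7] [ 13.  33. -68. 110.  35.  61.  30.] [  1.  41. -52. 116.  46.  46.  22.]
False bottle [180, 0, 101.39999999999998] [ 24.  24. -35. 105.  17.  56.  -7.] [ 21.  37. -32. 110.  28.  42. -17.]
False can [180, 0, 102.30000000000001] [ -6.  36. -52.  97.  31.  63. -55.] [-10.  46. -47. 102.  42.  51. -63.]
False can [180, 0, 102.30000000000001] [ 18.  24. -38. 106.  18.  56. -16.] [ 13.  36. -32. 111.  29.  41. -25.]
False jar [180, 0, 100.30000000000001] [ 17.  35. -62. 104.  34.  63. -47.] [  3.  40. -42. 110.  37.  45. -49.]
False jar [180, 0, 101.39999999999998] [ 29.  26. -33. 102.  16.  57.   1.] [ 26.  37. -30. 107.  26.  42.  -7.]
False tin [  8.  37. -61. 101.  36.  64. -55.] [ -2.  47. -47. 107.  46.  48. -62.]
False tin [ 46.  22. -22. 106.  10.  54.  29.] [ 43.  31. -19. 111.  15.  40.  25.]
True bottle [180, 0, 10.299999999999955] [  12.   31.  -66.  111.   33.   60. -148.] [  -9.   35.  -38.  117.   33.   40. -148.]
True bottle [180, 0, -78.60000000000002] [ -57.   42.   77.  110.  -45.   67. -132.] [ -54.   62.   76.  115.  -69.   68. -116.]
True can [180, 0, -77.69999999999999] [  5.  50. -76.  96.  51.  75. 111.] [  4.  67. -77. 101.  69.  74. 101.]
True can [180, 0, -77.69999999999999] [ -66.   40.   78.  111.  -44.   66. -139.] [ -63.   62.   76.  116.  -69.   67. -123.]
True jar [180, 0, -79.69999999999999] [ 23.  44. -76. 104.  46.  70. 124.] [ 22.  64. -77. 109.  68.  70. 110.]
True jar [180, 0, -78.60000000000002] [   2.   22.    2.  104.   -1.   54. -164.] [  -4.   33.    9.  109.   -8.   38. -158.]
True tin [ 14.  47. -76. 101.  48.  72. 116.] [ 13.  70. -77. 106.  73.  72. 102.]
True tin [  18.   19.   12.  108.   -5.   53. -138.] [  16.   30.   14.  112.  -11.   39. -132.]
```

Run:
```python
from util import *
p=telemetry.current_tcp_pos(); r.move_l([p[0],p[1],.32],max_speed=.2)
r.movep([.5,0,.3],ori(CY)); print(telemetry.current_qpos())
s,a,t,b=OBJ["bottle"]
pick(s,ori(a),.006+G); print(telemetry.current_qpos())
f=grab_frame("top"); cv2.imwrite("pics/b1.png",f["frame"])
place(t,ori(b),.004+G); print(telemetry.current_qpos())
f=grab_frame("top"); cv2.imwrite("pics/b2.png",cv2.resize(f["frame"],(800,600)))
```

```text
[ 2.90094092e+01  1.09593783e+01 -3.68302405e+01  1.04650169e+02
  7.13502889e+00  6.67101215e+01  3.40484063e-03]
grip 0.0535 after lift 0.0532 F 30.0
[  5.76342559  25.82921654 -55.97253233 110.86413143  25.52409543
  56.83013696  38.25543934]
placed hit True tcp z 0.0391 (expected 0.0390) t 13.1
[ 20.6598672   23.5778192  -31.41930404 105.08952076  14.63001021
  55.58237935  -5.64185591]
```

View pics/b2.png

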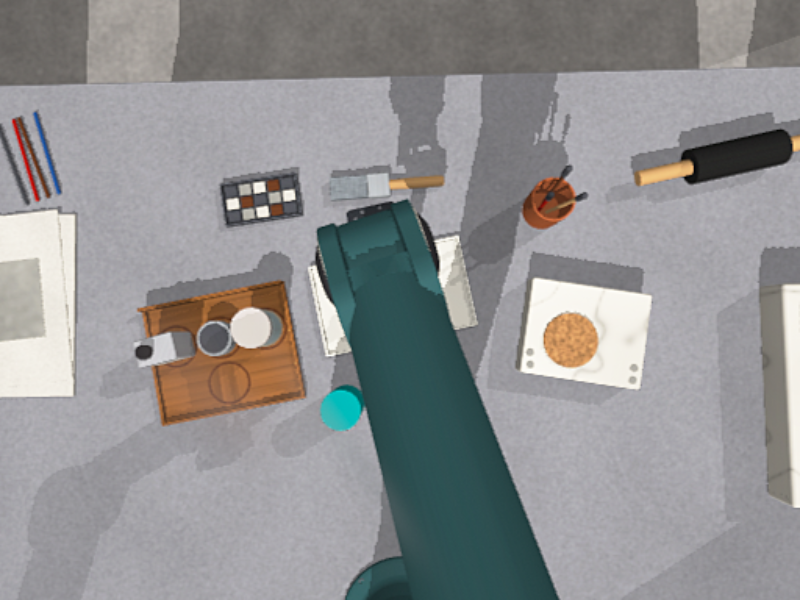

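The bottle has left its ring at (230,383) and nothing else moved. It touched the tray at the expected height, though the arm hides it in this picture. Next are the can and the jar.

Run:
```python
from util import *
for n in("can","jar"):
    s,a,t,b=OBJ[n]
    pick(s,ori(a),.006+G); place(t,ori(b),.004+G)
r.move_l([.47,-.2,.25],max_speed=.3)
f=grab_frame("top"); cv2.imwrite("pics/c1.png",cv2.resize(f["frame"],(800,600)))
```

```text
grip 0.0440 after lift 0.0440 F 29.7
placed hit True tcp z 0.0389 (expected 0.0390) t 22.8
grip 0.0646 after lift 0.0647 F 30.0
placed hit True tcp z 0.0393 (expected 0.0390) t 31.2
```

View pics/c1.png

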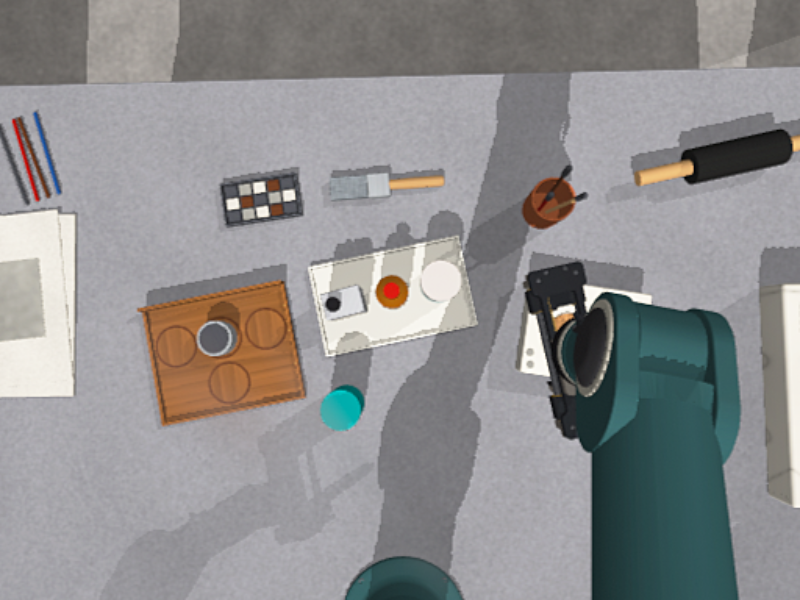

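The can (343,303), bottle (392,291) and jar (440,281) all stand on the tray, and the tin at (217,338) is now free. Next the tin goes to the mat.

Run:
```python
from util import *
pick(TIN,ori(CY),.011); place(MAT,ori(CY),.054+.005)
r.move_l([.5,.0,.25],max_speed=.3)
f=grab_frame("top"); a=f["frame"][150:270,310:430]
cv2.imwrite("pics/t1.png",cv2.resize(a,None,fx=5,fy=5,interpolation=cv2.INTER_CUBIC))
```

```text
grip 0.0598 after lift 0.0592 F 30.0
placed hit True tcp z 0.0591 (expected 0.0590) t 43.0
```

View pics/t1.png

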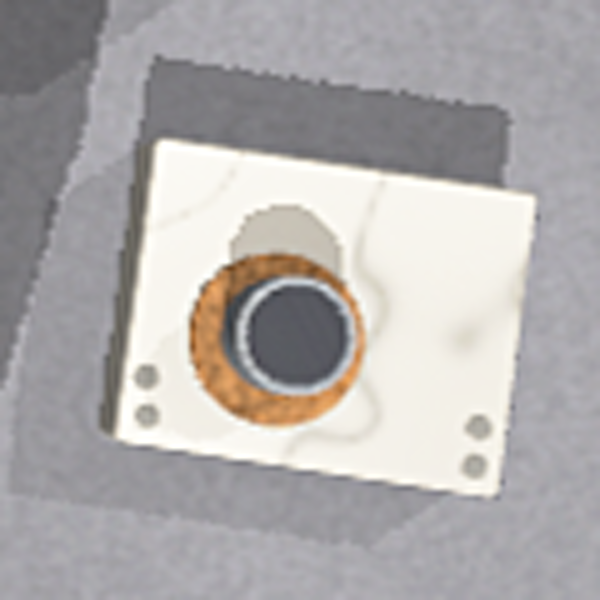

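In the crop the mat's centre is at (277,340) and the tin's lid centre at (298,335). I'll compute the offset allowing for parallax.

Run:
```python
from util import *
f=grab_frame("top")
A=lambda u,v,z: ray(f,((u+.5)/5-.5+310,(v+.5)/5-.5+150),z)
m=A(277,340,.054);t=A(297,335,.090);print(m,t,t-m)
```

```text
[ 0.47336017 -0.28460149] [ 0.47656904 -0.28469497] [ 3.20887157e-03 -9.34792739e-05]
```

The tin is about 3 mm off centre, well within 15 mm. Now the three go back to the caddy.

Run:
```python
from util import *
for n in("jar","can","bottle"):
    s,a,t,b=OBJ[n]
    pick(t,ori(b),.004+G); place(s,ori(a),.006+G)
r.move_l([.47,-.1,.27],max_speed=.3)
f=grab_frame("top"); cv2.imwrite("pics/e1.png",f["frame"])
cv2.imwrite("pics/e2.png",cv2.resize(f["frame"][170:280,75:235],None,fx=5,fy=5,interpolation=cv2.INTER_CUBIC))
cv2.imwrite("pics/e3.png",grab_frame("scene")["frame"])
```

```text
grip 0.0642 after lift 0.0641 F 30.0
placed hit True tcp z 0.0413 (expected 0.0410) t 52.4
grip 0.0442 after lift 0.0438 F 29.8
placed hit True tcp z 0.0410 (expected 0.0410) t 61.3
grip 0.0536 after lift 0.0538 F 30.0
placed hit True tcp z 0.0411 (expected 0.0410) t 71.0
```

View pics/e2.png

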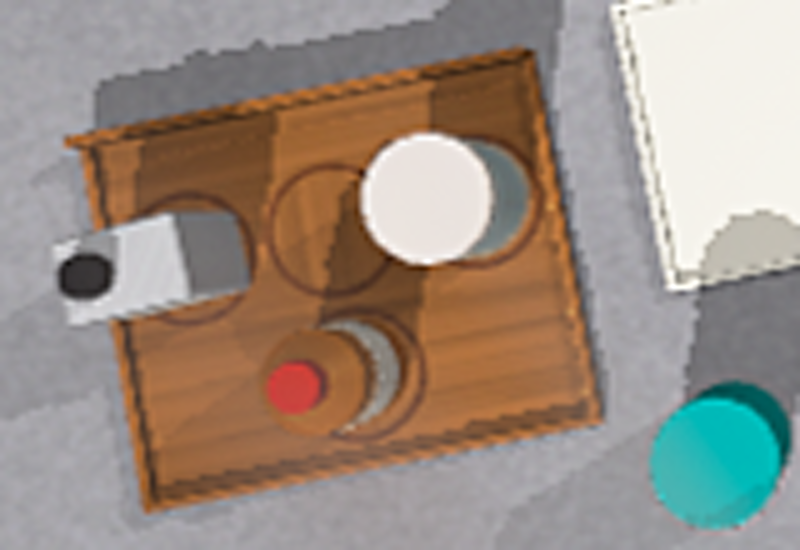

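View pics/e3.png

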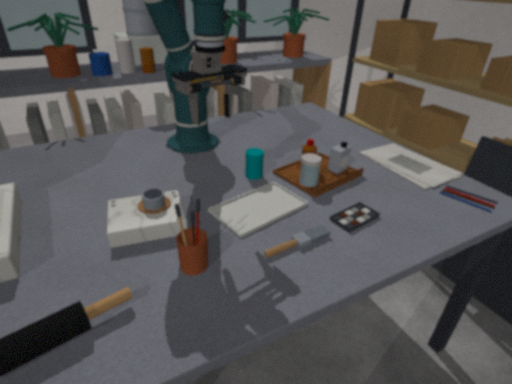

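The can cap (86,276), jar lid (427,199) and bottle cap (295,388) are within a pixel or two of where they started in the same crop. The tin is on the mat at (153,200) in the scene view, the bystanders haven't moved, and the gripper is clear.

```bash
python3 -c "
from bench import *
print(ticket.close_job())"
```

```text
the job is handed in; nothing more can be done
None
```

I handed the job in at about 71 s of robot time: the tin stands on the cork mat about 3 mm off centre, the bottle, can and jar are back on their own spots in the caddy, and the brush pot, paint box, brush and turquoise jar were left alone; the judge's verdict wasn't shown.

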